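# Set the washed anaesthetic masks on the drying rail in order of size

## Robot

A 6-joint arm with a two-finger parallel gripper is mounted at the origin on the work surface. World frame = base frame: x ahead of the robot, y to its left, z up, the work surface at z = 0. Lengths are in mm, angles in rad, forces in N, time in s.
With the tool pointing down it reaches from about 350 to 725 mm from the base axis. Payload 4.3 kg.
Tool frame: the origin (TCP) lies at the very end of the fingers, on their centre line; the grasp point (between the pads) lies ctrl.grip_point_offset behind it (ctrl.grip_point_offset is the distance from the TCP to the grasp point, in mm); z points along the fingers, y is the direction in which the jaws open and shut (so a half turn about z gives the same grasp; the last joint's range is limited). The gripper opens to 85 mm and grips with 20 to 120 N. Pads are 22 mm wide; open, the fingers measure 114 mm over their backs; the gripper's body (76 mm by 85 mm) begins 54 mm behind the grasp point. The pads swing forward as they close: fully open they stand 13 mm farther back than shut.
Start: joints at [1.06, 0.377, 0.081, 1.274, 0, 1.46], TCP at [224.351, 529.468, 210.329] pointing down, gripper open.
Joint ranges: [-2.72, 2.72], [-0.84, 1.66], [-1.02, 1.22], [-1.77, 2.12], [-1.37, 1.28], [-3.14, 3.14]. Speed limits (rad/s): [2.57, 2.57, 3.14, 3.14, 3.14, 3.14].

## Interface

Orientations are given as a rotation vector (axis times angle).
In Python, from bench import ctrl, cams, nets gives the robot as it stands.
- The arm moves only by the tool drive_tool, never from a script. Its argument "deltas" is a list that holds one entry, the list of rows, each a list of 6 numbers: the shift along the tool's x, y, z in mm, then the turn, a rotation vector about the tool's x, y, z in rad. In form: [[[x, y, z, wx, wy, wz], ...]]. A call has 1 to 12 rows; each row shifts and turns the commanded pose from where the row before left it, along the tool's axes as they then stand; what a row does not reach is not made up. A row lasts 1/10 s, in which the tool goes at most 50 mm and 8.59 degrees, less where a joint would pass 70% of its speed; a pose out of reach is approached as far as the arm can. A call is refused whole if a number of a shift passes 50 or a number of a turn 0.15, either way. A call with a gripper value outside its range is refused whole. "claw" is the opening, from 0 (shut) to 1 (fully open), set as the call begins (left out, the last holds). The fingers move at their own pace and stop on an object; "squeeze" is the grip in N (left out, the last holds). Time passes only in rows, so rows that do not move let the fingers close. It gives the time, the measured TCP pose, the force and the opening at its end, in the units of the state.
- ctrl.state(): the state, without advancing time (a new reading comes with each control period).
- cams.capture(name): name is "scene" or "top" or "wrist"; returns the picture (480x640x3 uint8, red, green, blue); there is no depth.
- cams.get_calibration(name): a dict with "intrinsics" (3x3 intrinsics, pixels), "k1" (the pictures are not rectified: a ray, as slopes to the right and down, at radius r is drawn at 1 + k1 r^2 times it, then the intrinsics apply), "world_from_camera" (4x4, takes a point from camera to world coordinates). Camera axes: x right, y down, z forward; pixel columns grow to the right and rows downward; lengths in mm; the calibration is good to about 2 mm. A picture is of the moment at which its call begins: read the wrist's pose just before it. get_calibration takes no time and is no camera call; for the wrist camera it gives the pose at the moment of the call.
- ctrl.hand_in(): hands the job in, once; it reports no verdict.
Trained networks look in the newest picture that a camera, given by its name, has taken for a name from the list of things; names that differ only in an ending like _2 or _b are one class to them, and where a whole thing is asked for, a point or a joint stands for the part that bears it (a point fixed in the world has none). Each returns a list of dicts, best first, with "score" (0 to 1); they miss things now and then, are a little off and sometimes report something else, mostly with a low value. They report only what shows in the picture. A call takes as long as a camera call. They do not tell look-alikes from the thing itself.
- nets.masks_of(thing, camera): "pixels" (480x640 bool, what is visible of it) and "centre" ([column, row] in pixels, amid what is visible of it).
The state is a dict: "time": time; "q": joint angles; "joint_velocities": joint speeds; "joint_efforts": joint torques, N m; "tcp_pos": TCP position; "tool_rot": TCP orientation; "force": force on the tool from outside, world axes, zero at the start; "moment": the same for the moment, N m; "grip_width": finger opening in mm.
Only numpy, scipy, OpenCV 4.12 (cv2) and the standard library are available. Lean on these libraries where they do the work, as an engineer would, in place of code of your own. Each camera call takes 0.05 s, during which the arm holds its last target. There are 200 camera calls.

## Task

The four anaesthetic face masks have been washed and stand about on the prep table. Put each one mouth down over the post of its own holder on the drying rail, centred on the disc with its rim flat on it, so that they stand in order of size along the rail: the smallest on the holder nearest the oxygen flowmeter, where it is wanted first for cats, up to the largest at the far end.

Things in the scene. Friction and masses are not known exactly. Their poses are not given: they have to be found in the camera images.
- mask_tiny: The smallest face mask: hollow clear plastic dome, standing mouth down on a black rubber rim of 46 mm outer diameter (mouth open for the post), narrowing to 25 mm at 34 mm height; above that an upright white connector, 22 mm diameter (27 mm on its lowest 3 mm), to the top at 68 mm: grasp it there from above. 20 to 90 g. Origin: centre of the rim's underside; z up. Round: yaw means nothing.
- mask_small: The second smallest face mask: hollow clear plastic dome, standing mouth down on a black rubber rim of 60 mm outer diameter (mouth open for the post), narrowing to 25 mm at 42 mm height; above that an upright white connector, 22 mm diameter (27 mm on its lowest 3 mm), to the top at 76 mm: grasp it there from above. 20 to 90 g. Origin: centre of the rim's underside; z up. Round: yaw means nothing.
- mask_medium: The second largest face mask: hollow clear plastic dome, standing mouth down on a black rubber rim of 74 mm outer diameter (mouth open for the post), narrowing to 25 mm at 50 mm height; above that an upright white connector, 22 mm diameter (27 mm on its lowest 3 mm), to the top at 84 mm: grasp it there from above. 20 to 90 g. Origin: centre of the rim's underside; z up. Round: yaw means nothing.
- mask_large: The largest face mask: hollow clear plastic dome, standing mouth down on a black rubber rim of 88 mm outer diameter (mouth open for the post), narrowing to 25 mm at 58 mm height; above that an upright white connector, 22 mm diameter (27 mm on its lowest 3 mm), to the top at 92 mm: grasp it there from above. 20 to 90 g. Origin: centre of the rim's underside; z up. Round: yaw means nothing.
- holder_a: One of four identical fixed holders on the rail (which letter stands where differs every time): white draining disc, 92 mm diameter, top 34 mm above the table, with a white central post, 12 mm diameter, top 60 mm above the table. A mask goes over the post, rim on the disc. Origin: on the disc's axis 20 mm above the table, 14 mm below the disc's top; z up.
- holder_b: One of four identical fixed holders on the rail (which letter stands where differs every time): white draining disc, 92 mm diameter, top 34 mm above the table, with a white central post, 12 mm diameter, top 60 mm above the table. A mask goes over the post, rim on the disc. Origin: on the disc's axis 20 mm above the table, 14 mm below the disc's top; z up.
- holder_c: One of four identical fixed holders on the rail (which letter stands where differs every time): white draining disc, 92 mm diameter, top 34 mm above the table, with a white central post, 12 mm diameter, top 60 mm above the table. A mask goes over the post, rim on the disc. Origin: on the disc's axis 20 mm above the table, 14 mm below the disc's top; z up.
- holder_d: One of four identical fixed holders on the rail (which letter stands where differs every time): white draining disc, 92 mm diameter, top 34 mm above the table, with a white central post, 12 mm diameter, top 60 mm above the table. A mask goes over the post, rim on the disc. Origin: on the disc's axis 20 mm above the table, 14 mm below the disc's top; z up.
- rail: The drying rail: straight aluminium bar, 480 x 30 mm, in a shallow steel drip tray of 150 x 500 mm, carrying the four holders in one row 100 to 130 mm apart. Fixed. Origin: on the table under the middle of the bar; y runs along the bar, x across it, z up.
- flowmeter: The oxygen flowmeter on its bench stand: grey foot of 100 x 85 mm, clear round jar, above it a steel valve block with a green knob and an upright clear tube, 250 mm tall. It stands off one end of the rail, 360 mm from its middle; which end differs every time (off the other end lies a glove carton 65 mm high). Fixed. Origin: centre of the foot's underside.
Not all that is in view belongs to the job. Several things have the shape of the flowmeter; the one meant has the colours described above.

How it is judged (in metres and radians):
At the end, for the whole second after the job is handed in: Each mask is over the post of a holder of its own, within 15 mm of its axis, upright (within 0.1 rad), rim down on the disc (within 6 mm), released and at rest; along the rail from the flowmeter's end they run smallest, second smallest, second largest, largest (((horizontal distance between mask_tiny and holder_a below 0.015 m and z of mask_tiny in the frame of holder_a between 0.008 and 0.02 m) or (horizontal distance between mask_tiny and holder_b below 0.015 m and z of mask_tiny in the frame of holder_b between 0.008 and 0.02 m) or (horizontal distance between mask_tiny and holder_c below 0.015 m and z of mask_tiny in the frame of holder_c between 0.008 and 0.02 m) or (horizontal distance between mask_tiny and holder_d below 0.015 m and z of mask_tiny in the frame of holder_d between 0.008 and 0.02 m)) and angle between each of mask_tiny, mask_small, mask_medium, mask_large's own z axis and vertical below 0.1 rad and linear speed of each of mask_tiny, mask_small, mask_medium, mask_large below 0.02 m/s and angular speed of each of mask_tiny, mask_small, mask_medium, mask_large below 0.2 rad/s and ((horizontal distance between mask_small and holder_a below 0.015 m and z of mask_small in the frame of holder_a between 0.008 and 0.02 m) or (horizontal distance between mask_small and holder_b below 0.015 m and z of mask_small in the frame of holder_b between 0.008 and 0.02 m) or (horizontal distance between mask_small and holder_c below 0.015 m and z of mask_small in the frame of holder_c between 0.008 and 0.02 m) or (horizontal distance between mask_small and holder_d below 0.015 m and z of mask_small in the frame of holder_d between 0.008 and 0.02 m)) and ((horizontal distance between mask_medium and holder_a below 0.015 m and z of mask_medium in the frame of holder_a between 0.008 and 0.02 m) or (horizontal distance between mask_medium and holder_b below 0.015 m and z of mask_medium in the frame of holder_b between 0.008 and 0.02 m) or (horizontal distance between mask_medium and holder_c below 0.015 m and z of mask_medium in the frame of holder_c between 0.008 and 0.02 m) or (horizontal distance between mask_medium and holder_d below 0.015 m and z of mask_medium in the frame of holder_d between 0.008 and 0.02 m)) and ((horizontal distance between mask_large and holder_a below 0.015 m and z of mask_large in the frame of holder_a between 0.008 and 0.02 m) or (horizontal distance between mask_large and holder_b below 0.015 m and z of mask_large in the frame of holder_b between 0.008 and 0.02 m) or (horizontal distance between mask_large and holder_c below 0.015 m and z of mask_large in the frame of holder_c between 0.008 and 0.02 m) or (horizontal distance between mask_large and holder_d below 0.015 m and z of mask_large in the frame of holder_d between 0.008 and 0.02 m)) and ((y of each of flowmeter, mask_small in the frame of rail above 0 m and y of mask_tiny in the frame of rail between 0.114 and 0.3 m and y of mask_small in the frame of rail below 0.114 m and y of mask_medium in the frame of rail between -0.114 and 0 m and y of mask_large in the frame of rail between -0.3 and -0.114 m) or (y of each of flowmeter, mask_small in the frame of rail below 0 m and y of mask_tiny in the frame of rail between -0.3 and -0.114 m and y of mask_small in the frame of rail above -0.114 m and y of mask_medium in the frame of rail between 0 and 0.114 m and y of mask_large in the frame of rail between 0.114 and 0.3 m))); the robot touches nothing.
It also fails if it takes over 109 s, if anything falls off the work surface, if the arm or the gripper's body presses on something with over 40 N, if the wrist force passes 120 N, or if a joint passes its speed limit or range.

## Working session

There is one attempt and no reset: what is moved stays moved. The work goes in short steps, Python scripts to look and compute and a tool call to move; the robot and the scene stay as the last step left them, time stands still between calls to the robot, and variables do not carry over. Pictures are saved under pics/ and viewed, about 12 in all and at most 16, crops included, and the job is handed in when it is done.

Besides the shell and the picture viewer there is one more tool, called after "Emit:" as name([rows], argument=value, ...), one row to a line, values as JSON. drive_tool: Moves the arm, as the interface text tells. Its arguments: {"type":"object","properties":{"deltas":{"type":"array"},"claw":{"type":"number"},"squeeze":{"type":"number"}},"required":["deltas"]}

```bash
mkdir -p pics; python3 - <<'E'
from bench import ctrl,cams,nets
import cv2
print(ctrl.state(), ctrl.grip_point_offset)
for n in("scene","top"):
    im=cams.capture(n); cv2.imwrite(f"pics/{n}0.png",im[:,:,::-1]); c=cams.get_calibration(n); print(n,c)
    for t in("mask_tiny","mask_small","mask_medium","mask_large","holder_a","flowmeter","rail"):
        print(t,[(round(d["score"],2),[round(x) for x in d["centre"]],int(d["pixels"].sum())) for d in nets.masks_of(t,n)][:6])
E
```

```text
{'time': 0.0, 'q': array([1.05968375e+00, 3.78068289e-01, 7.96506937e-02, 1.27437640e+00,
       4.90562250e-05, 1.46049043e+00]), 'joint_velocities': array([ 6.01467306e-04,  2.57742390e-04, -1.82496158e-03, -9.18813818e-05,
       -1.27089466e-04,  1.13260483e-03]), 'joint_efforts': array([ 1.31716981e-03, -4.63606131e+01,  2.69876218e+01,  2.09145021e-02,
       -1.09185203e-04,  7.69546773e-06]), 'tcp_pos': array([223.99344764, 528.84521154, 209.367514  ]), 'tool_rot': array([-6.25248847e-01, -3.07807228e+00,  2.96349348e-03]), 'force': array([-0.49315592, -0.69333172, -0.08309461]), 'moment': array([-0.00456987,  0.00549847, -0.02473877]), 'grip_width': 85.39493054674678} 18.700000000000003
scene {'intrinsics': array([[475.17800087,   0.        , 334.436113  ],
       [  0.        , 475.17800087, 244.42525042],
       [  0.        ,   0.        ,   1.        ]]), 'k1': -0.13045177571534952, 'world_from_camera': array([[ 5.22309616e-01,  4.94148743e-01, -6.94988982e-01,
         1.24492250e+03],
       [ 8.52565684e-01, -3.19810637e-01,  4.13343575e-01,
        -4.00886210e+02],

[... 853 characters left out ...]
9e+02],
       [-9.99333227e-01,  3.08699906e-02,  1.94973234e-02,
        -2.46952767e+01],
       [-2.28852828e-02, -1.13503058e-01, -9.93274041e-01,
         9.75584353e+02],
       [ 0.00000000e+00,  0.00000000e+00,  0.00000000e+00,
         1.00000000e+00]])}
mask_tiny [(0.58, [354, 287], 426)]
mask_small [(0.62, [185, 331], 758)]
mask_medium [(0.87, [287, 296], 1038), (0.61, [352, 288], 368)]
mask_large [(0.73, [451, 327], 1571)]
holder_a [(0.94, [340, 219], 1456), (0.74, [228, 214], 1530), (0.74, [399, 216], 1515), (0.59, [288, 217], 1438)]
flowmeter [(0.84, [536, 268], 3267), (0.67, [486, 121], 3214), (0.57, [499, 193], 2959), (0.54, [355, 289], 416)]
rail [(0.95, [313, 226], 10103)]
```

```bash
cat > h.py <<'E'
import numpy as np,cv2
from bench import ctrl,cams,nets
def ray(n,uv,c=None):
    c=c or cams.get_calibration(n);K=c["intrinsics"];T=c["world_from_camera"]
    p=cv2.undistortPoints(np.array([[uv]],float),K,np.array([c["k1"],0,0,0,0.]))[0,0]
    return T[:3,3],T[:3,:3]@np.array([p[0],p[1],1])
def at(n,uv,z,c=None):
    o,d=ray(n,uv,c);return o+d*(z-o[2])/d[2]
def proj(n,P,c=None):
    c=c or cams.get_calibration(n);T=np.linalg.inv(c["world_from_camera"]);q=T[:3,:3]@np.array(P,float)+T[:3,3]
    s=q[:2]/q[2];s=s*(1+c["k1"]*(s@s));K=c["intrinsics"];return K[:2,:2]@s+K[:2,2]
E
python3 - <<'E'
from h import *
for n,u,z in[("holder",(340,219),34),("holder",(228,214),34),("holder",(399,216),34),("holder",(288,217),34),("tiny",(354,287),34),("small",(185,331),38),("med",(287,296),42),("large",(451,327),46)]:
    print(n,at("top",u,z).round())
for n,u,z in[("holder",(420,231),34),("holder",(272,283),34),("holder",(328,261),34),("holder",(371,241),34),("tiny",(278,233),34),("small",(395,178),38),("med",(336,215),42),("large",(182,243),46)]:
    print(n,at("scene",u,z).round())
E
```

```text
holder [604. -40.  34.]
holder [622. 195.  34.]
holder [ 606. -162.   34.]
holder [611.  69.  34.]
tiny [462. -64.  34.]
small [383. 283.  38.]
med [448.  73.  42.]
large [ 377. -253.   46.]
holder [627. 179.  34.]
holder [ 610. -160.   34.]
holder [610. -39.  34.]
holder [600.  70.  34.]
tiny [469. -79.  34.]
small [415. 274.  38.]
med [487.  56.  42.]
large [ 409. -269.   46.]
```

View pics/scene0.png

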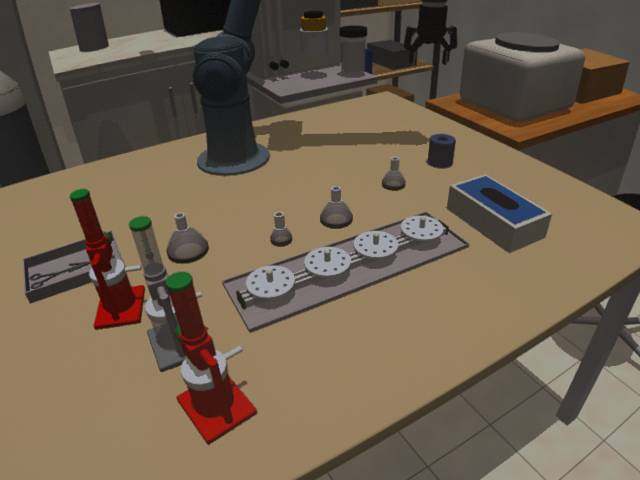

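View pics/top0.png

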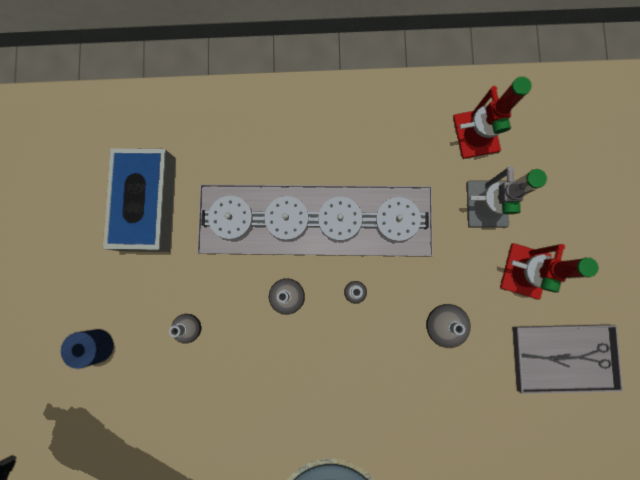

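The grey flowmeter with the green knob is at (490,200) in the top picture, off the −y end of the rail. The two red ones are decoys. So tiny goes at y≈-160, small at -40, medium at 70 and large at 190. In the top picture the rims are centred at large (449,326), tiny (356,292), medium (287,296) and small (185,328).

```bash
python3 - <<'E'
from h import *
for n,r,t,zt in[("tiny",(355.5,292),(357,292),68),("small",(185.5,328.5),(176,330),76),("med",(287,296.5),(282,296),84),("large",(449,326),(459,328),92)]:
    print(n,at("top",r,5)[:2].round(),at("top",t,zt)[:2].round())
for r,t in[((230,217),(228,216)),((286.5,217),(285,216)),((340.5,219),(340,217)),((398.5,219.5),(399,218))]:
    print("holder",at("top",r,34)[:2].round(),at("top",t,60)[:2].round())
for t,p in [((395,160),76),((279,215),68),((336,189),84),((181,216),92)]: print("scene top",at("scene",t,p)[:2].round())
for t in ((422,219),(376,235),(328,252),(270,272)): print("scene post",at("scene",t,60)[:2].round())
from scipy.spatial.transform import Rotation as R
print(R.from_rotvec(ctrl.state()["tool_rot"]).as_matrix().round(3))
E
```

```text
tiny [452. -68.] [452. -68.]
small [385. 293.] [388. 288.]
med [446.  77.] [449.  79.]
large [ 376. -260.] [ 379. -257.]
holder [615. 191.] [613. 189.]
holder [612.  72.] [610.  72.]
holder [604. -41.] [604. -39.]
holder [ 599. -161.] [ 598. -158.]
scene top [394. 288.]
scene top [456. -66.]
scene top [452.  78.]
scene top [ 382. -253.]
scene post [623. 185.]
scene post [618.  69.]
scene post [615. -41.]
scene post [ 609. -161.]
[[-0.921  0.39   0.   ]
 [ 0.39   0.921  0.   ]
 [-0.     0.    -1.   ]]
```

Emit:
drive_tool([
  [[0, 0, 0, 0, 0, -0.1], [0, 0, 0, 0, 0, -0.1], [0, 0, 0, 0, 0, -0.1], [0, 0, 0, 0, 0, -0.1]],
], claw=0.6)

```text
time: 1.2
tcp_pos: [224.3, 529.5, 210.3]
tool_rot: [-0.005, 3.142, 0.0]
force: [-0.3, -0.9, -0.0]
grip_width: 50.8
```

Emit:
drive_tool([
  [[-27, -40, 0, 0, 0, 0], [-27, -40, 0, 0, 0, 0], [-27, -40, 0, 0, 0, 0], [-27, -40, 0, 0, 0, 0], [-27, -40, 0, 0, 0, 0], [-27, -40, 0, 0, 0, 0], [0, 0, 0, 0, 0, 0], [0, 0, 0, 0, 0, 0]],
])

```text
time: 2.0
tcp_pos: [386.7, 288.7, 210.4]
tool_rot: [-0.006, -3.142, -0.001]
force: [-0.1, 0.0, 0.0]
grip_width: 51.5
```

```bash
cat >> h.py <<'E'
def look(name,things=()):
    c=cams.get_calibration("wrist");im=cams.capture("wrist");cv2.imwrite(f"pics/{name}.png",im[:,:,::-1])
    s=ctrl.state();print("tcp",s["tcp_pos"].round(1),"grip",round(s["grip_width"],1),"F",s["force"].round(1),"cam",c["world_from_camera"][:3,3].round())
    for t in things:
        for d in nets.masks_of(t,"wrist")[:3]:
            print(t,round(d["score"],2),np.round(d["centre"]),d["pixels"].sum())
    return c
E
python3 -c "
from h import *
c=look('w1',['mask_small'])
for p in[(388,288,76),(391,288,76)]: print(proj('wrist',p,c))
print(c)"
```

```text
tcp [386.1 289.5 210.4] grip 51.3 F [-0.1  0.3 -0.2] cam [318. 289. 374.]
mask_small 0.96 [326. 205.] 2744
mask_small 0.56 [ 32. 389.] 2445
[318.33339991 224.22962165]
[318.3518653  227.61228737]
{'intrinsics': array([[354.40777424,   0.        , 319.27255387],
       [  0.        , 354.40777424, 239.34401451],
       [  0.        ,   0.        ,   1.        ]]), 'k1': -0.01999721572552852, 'world_from_camera': array([[ 4.61088021e-03,  9.63127996e-01,  2.69004094e-01,
         3.18372078e+02],
       [ 9.99988351e-01, -4.82483557e-03,  1.34227380e-04,
         2.88705698e+02],
       [ 1.42717867e-03,  2.69000342e-01, -9.63139024e-01,
         3.73743246e+02],
       [ 0.00000000e+00,  0.00000000e+00,  0.00000000e+00,
         1.00000000e+00]])}
```

View pics/w1.png

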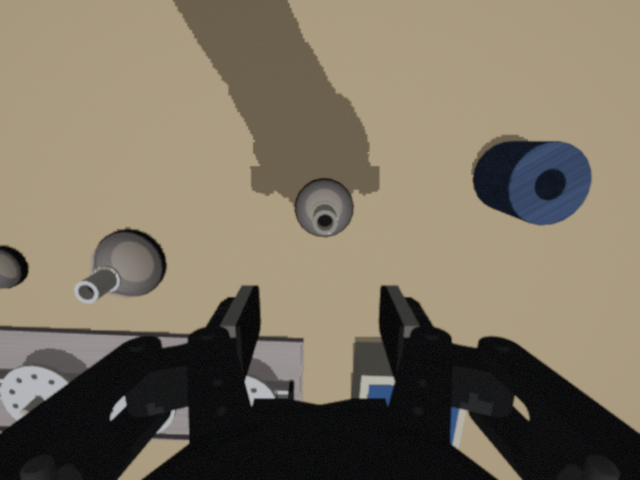

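The wrist picture shows the small mask's connector top at (325,220), its rim centred at (324,208), and the medium mask's top at (88,291).

```bash
python3 -c "
from h import *
for u,z in [((325,220),76),((324,209),8),((88,291),84)]: print(at('wrist',u,z).round(1))"
```

```text
[383.3 295.1  76. ]
[386.5 295.2   8. ]
[445.9  83.8  84. ]
```

Emit:
drive_tool([
  [[0, 2.5, 36, 0, 0, 0], [0, 2.5, 37, 0, 0, 0], [0, 0, 37, 0, 0, 0], [0, 0, 0, 0, 0, 0], [0, 0, 0, 0, 0, 0]],
])

```text
time: 2.6
tcp_pos: [384.9, 295.1, 100.5]
tool_rot: [0.002, -3.14, 0.001]
force: [0.3, 0.9, 0.3]
grip_width: 51.3
```

```bash
python3 -c "
from h import *
c=look('w2',['mask_small'])
s=ctrl.state()['tcp_pos'];print(proj('wrist',[s[0],s[1],76],c))"
```

```text
tcp [386.4 295.6 101.7] grip 51.2 F [-0.1  0.1  1. ] cam [317. 295. 264.]
mask_small 0.68 [321. 238.] 5491
[320.67268571 270.4893538 ]
```

View pics/w2.png

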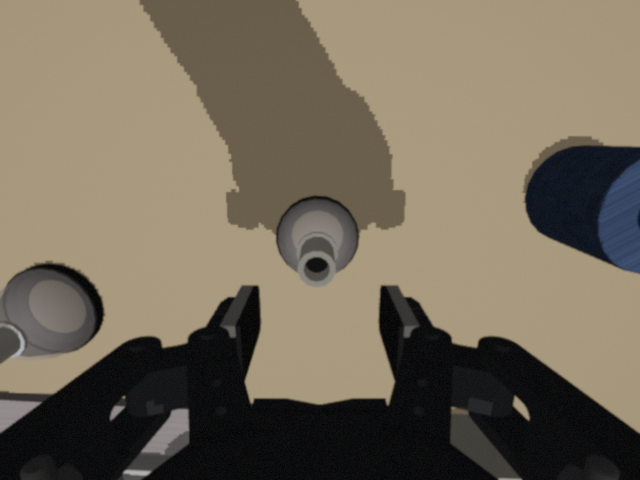

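Connector top at (316,265), about 3 mm from the tool axis. I'll correct for that and grasp.

Emit:
drive_tool([
  [[2, -2, 29, 0, 0, 0], [0, 0, 29, 0, 0, 0], [0, 0, 0, 0, 0, 0]],
])

```text
time: 3.0
tcp_pos: [383.0, 291.9, 41.4]
tool_rot: [-0.001, -3.139, 0.002]
force: [-0.4, -0.3, 0.7]
grip_width: 50.6
```

Emit:
drive_tool([
  [[0, 0, 0, 0, 0, 0], [0, 0, 0, 0, 0, 0], [0, 0, 0, 0, 0, 0], [0, 0, 0, 0, 0, 0], [0, 0, 0, 0, 0, 0], [0, 0, -40, 0, 0, 0], [0, 0, -40, 0, 0, 0], [0, 0, -40, 0, 0, 0], [0, 0, 0, 0, 0, 0]],
], claw=0, squeeze=40)

```text
time: 3.9
tcp_pos: [388.3, 294.8, 169.1]
tool_rot: [0.001, 3.131, 0.01]
force: [1.4, 1.2, -0.7]
grip_width: 19.9
```

Emit:
drive_tool([
  [[-18, -42, 0, 0, 0, 0], [-18, -42, 0, 0, 0, 0], [-18, -42, 0, 0, 0, 0], [-18, -42, 0, 0, 0, 0], [-18, -42, 0, 0, 0, 0], [-18, -42, 0, 0, 0, 0], [-18, -42, 0, 0, 0, 0], [-18, -39, 0, 0, 0, 0], [0, 0, 0, 0, 0, 0], [0, 0, 0, 0, 0, 0], [0, 0, 0, 0, 0, 0]],
])

```text
time: 5.0
tcp_pos: [527.2, -39.9, 162.2]
tool_rot: [-0.0, -3.141, -0.001]
force: [-0.2, 1.2, -0.1]
grip_width: 19.8
```

```bash
python3 -c "
from h import *
c=look('w3',['holder_a','mask_small'])
print(proj('wrist',[605,-40,34],c),proj('wrist',[605,-40,60],c))"
```

```text
tcp [527.2 -39.6 162.2] grip 20.0 F [-0.  -0.9 -0.5] cam [459. -40. 326.]
holder_a 0.68 [184. 297.] 6885
holder_a 0.62 [571. 317.] 7012
holder_a 0.57 [320. 345.] 906
mask_small 0.94 [320. 263.] 9051
[319.05687598 308.41415162] [319.08332173 322.62758534]
```

View pics/w3.png

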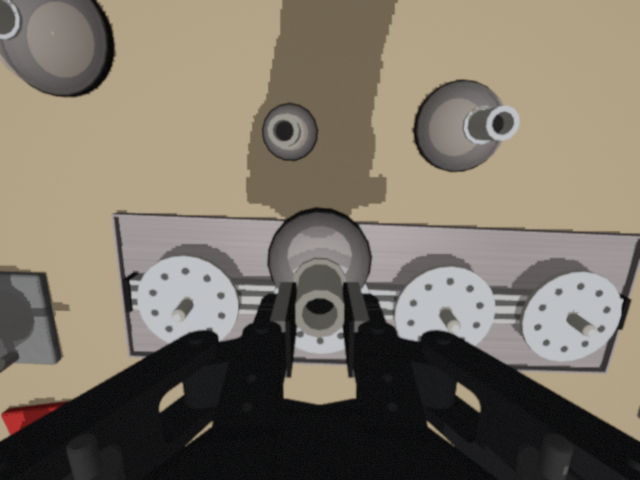

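Disc centres in this picture are about (188,305), (445,311) and (572,316), with the target behind the held mask. The tiny mask's top is at (284,131) and the medium's is at (506,123).

```bash
python3 -c "
from h import *
for u,v in [((188,305.5),(178,315)),((445.5,311),(455,326)),((571.5,316),(592,329))]: print('holder',at('wrist',u,34)[:2].round(1),at('wrist',v,60)[:2].round(1))
print('tiny',at('wrist',(284,131),68).round(1),at('wrist',(290,133),6).round(1))
print('med',at('wrist',(506,123),84).round(1),at('wrist',(460,126),8).round(1))
print('large',at('wrist',(5,18),92).round(1))
print('held',at('wrist',(319,307),196).round(1))
"
```

```text
holder [ 602.6 -158.1] [ 598.5 -156.8]
holder [608.1  75.4] [608.8  74.5]
holder [613.8 193. ] [612.4 192.6]
tiny [452.6 -64.   68. ] [452.7 -64.7   6. ]
med [447.6  82.6  84. ] [446.7  81.5   8. ]
large [ 387.6 -226.4   92. ]
held [523.5 -39.7 196. ]
```

Emit:
drive_tool([
  [[-26, 1, 0, 0, 0, 0], [-26, 1, 0, 0, 0, 0], [-26, 0, 0, 0, 0, 0], [0, 0, 0, 0, 0, 0], [0, 0, 0, 0, 0, 0], [0, 0, 25, 0, 0, 0], [0, 0, 25, 0, 0, 0], [0, 0, 20, 0, 0, 0], [0, 0, 10, 0, 0, 0], [0, 0, 4, 0, 0, 0], [0, 0, 0, 0, 0, 0], [0, 0, 0, 0, 0, 0]],
])

```text
time: 6.35
tcp_pos: [606.2, -38.7, 79.4]
tool_rot: [0.001, 3.14, -0.0]
force: [-0.9, 0.5, -1.1]
grip_width: 19.6
```

```bash
python3 -c "
from h import *
s=ctrl.state();print(s['tcp_pos'],s['force'],s['grip_width'])
im=cams.capture('scene');cv2.imwrite('pics/s1.png',cv2.resize(im[180:330,220:480,::-1],None,fx=3,fy=3))
"
```

```text
[606.15625999 -38.7433488   79.40354405] [-0.91556672  0.50556068 -1.08373537] 19.5520005977885
```

View pics/s1.png

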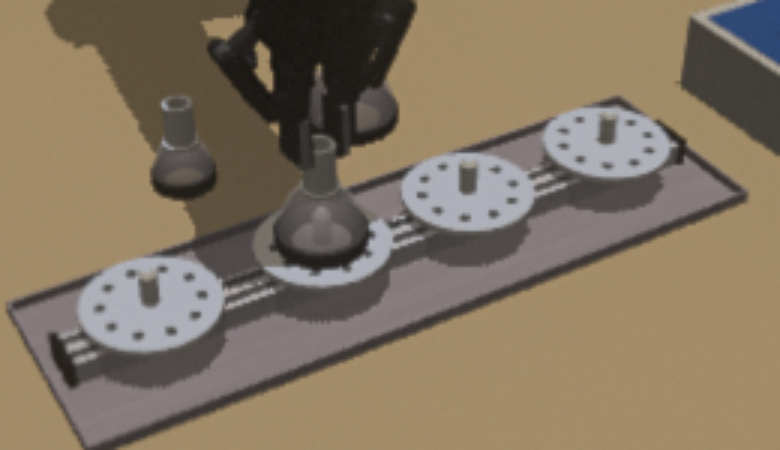

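Emit:
drive_tool([
  [[0, 0, 3, 0, 0, 0], [0, 0, 0, 0, 0, 0], [0, 0, 0, 0, 0, 0]],
])

```text
time: 6.7
tcp_pos: [607.0, -38.9, 78.7]
tool_rot: [0.001, 3.138, -0.001]
force: [-5.6, 1.0, 15.2]
grip_width: 19.9
```

Emit:
drive_tool([
  [[0, 0, 0, 0, 0, 0], [0, 0, 0, 0, 0, 0], [0, 0, 0, 0, 0, 0], [0, 0, -20, 0, 0, 0], [0, 0, -40, 0, 0, 0], [0, 0, -40, 0, 0, 0], [0, 0, 0, 0, 0, 0]],
], claw=0.6)

```text
time: 7.4
tcp_pos: [609.7, -39.5, 181.3]
tool_rot: [0.001, 3.131, -0.003]
force: [-0.1, -0.3, 0.4]
grip_width: 51.2
```

Emit:
drive_tool([
  [[38, -6.5, 0, 0, 0, 0], [38, -6.5, 0, 0, 0, 0], [38, -6.5, 0, 0, 0, 0], [39, -6.5, 0, 0, 0, 0], [0, 0, 0, 0, 0, 0], [0, 0, 0, 0, 0, 0], [0, 0, 35, 0, 0, 0], [0, 0, 35, 0, 0, 0], [0, 0, 0, 0, 0, 0], [0, 0, 0, 0, 0, 0]],
])

```text
time: 8.4
tcp_pos: [453.4, -64.6, 105.3]
tool_rot: [-0.001, -3.141, -0.001]
force: [0.4, 0.3, 0.9]
grip_width: 51.3
```

```bash
python3 -c "
from h import *
c=look('w4',['mask_tiny','mask_small'])
s=ctrl.state()['tcp_pos'];print(proj('wrist',[s[0],s[1],68],c),proj('wrist',[605,-38,110],c))"
```

```text
tcp [454.4 -64.9 106.3] grip 51.2 F [ 1.2 -0.1 -0.4] cam [385. -65. 269.]
mask_tiny 0.57 [317. 234.] 3406
mask_tiny 0.39 [ 56. 130.] 13398
mask_small 0.73 [348. 395.] 163
[318.17812198 261.80466909] [363.48534329 518.68350248]
```

View pics/w4.png

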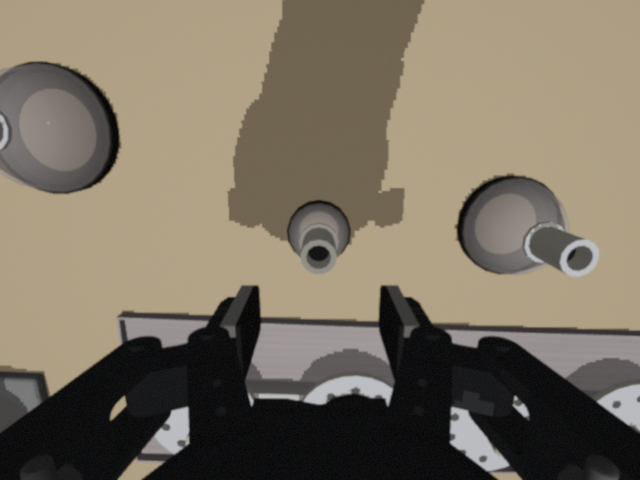

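Tiny's connector top is at (318,253), about 5 mm nearer than the tool axis. Correcting and grasping.

Emit:
drive_tool([
  [[4, 0, 35, 0, 0, 0], [0, 0, 35, 0, 0, 0], [0, 0, 0, 0, 0, 0], [0, 0, 0, 0, 0, 0]],
])

```text
time: 8.95
tcp_pos: [449.4, -64.8, 36.4]
tool_rot: [0.001, 3.141, -0.0]
force: [-0.0, 0.3, 0.1]
grip_width: 51.1
```

Emit:
drive_tool([
  [[0, 0, 0, 0, 0, 0], [0, 0, 0, 0, 0, 0], [0, 0, 0, 0, 0, 0], [0, 0, 0, 0, 0, 0], [0, 0, 0, 0, 0, 0], [0, 0, -30, 0, 0, 0], [0, 0, -40, 0, 0, 0], [0, 0, -30, 0, 0, 0], [0, 0, 0, 0, 0, 0], [0, 0, 0, 0, 0, 0]],
], claw=0)

```text
time: 9.95
tcp_pos: [450.1, -65.0, 136.6]
tool_rot: [0.001, 3.138, -0.001]
force: [0.1, -0.1, 0.2]
grip_width: 20.0
```

Emit:
drive_tool([
  [[-38, -23, 0, 0, 0, 0], [-38, -23, 0, 0, 0, 0], [-38, -23, 0, 0, 0, 0], [-38, -23, 0, 0, 0, 0], [0, 0, 0, 0, 0, 0], [0, 0, 0, 0, 0, 0], [0, 0, 0, 0, 0, 0]],
])

```text
time: 10.65
tcp_pos: [599.1, -155.9, 134.3]
tool_rot: [-0.001, -3.139, -0.002]
force: [0.0, 0.1, -0.1]
grip_width: 19.3
```

Emit:
drive_tool([
  [[-1, -1, 20, 0, 0, 0], [0, 0, 20, 0, 0, 0], [0, 0, 15, 0, 0, 0], [0, 0, 6, 0, 0, 0], [0, 0, 2, 0, 0, 0], [0, 0, 2, 0, 0, 0], [0, 0, 0, 0, 0, 0], [0, 0, 0, 0, 0, 0]],
])

```text
time: 11.45
tcp_pos: [602.5, -158.0, 71.5]
tool_rot: [0.001, 3.14, -0.001]
force: [-0.7, 0.1, 3.1]
grip_width: 19.9
```

```bash
python3 -c "
from h import *
s=ctrl.state();print(s['tcp_pos'],s['force'],s['grip_width'])
im=cams.capture('scene');cv2.imwrite('pics/s2.png',cv2.resize(im[180:330,220:480,::-1],None,fx=3,fy=3))
"
```

```text
[ 602.50090934 -157.96695997   71.48287926] [-0.71673471  0.0764309   3.08769191] 19.919004108859962
```

View pics/s2.png

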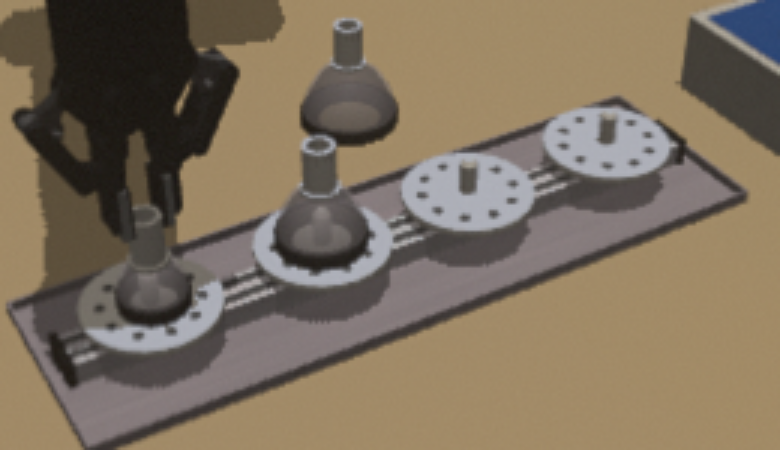

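Emit:
drive_tool([
  [[0, 0, 0, 0, 0, 0], [0, 0, 0, 0, 0, 0], [0, 0, 0, 0, 0, 0], [0, 0, -20, 0, 0, 0], [0, 0, -40, 0, 0, 0], [0, 0, -50, 0, 0, 0], [0, 0, 0, 0, 0, 0]],
], claw=0.6)

```text
time: 12.2
tcp_pos: [605.9, -159.4, 188.0]
tool_rot: [0.001, 3.13, -0.007]
force: [0.9, -0.6, 0.0]
grip_width: 51.0
```

Emit:
drive_tool([
  [[26, 40, 0, 0, 0, 0], [26, 40, 0, 0, 0, 0], [26, 40, 0, 0, 0, 0], [26, 40, 0, 0, 0, 0], [26, 39, 0, 0, 0, 0], [26, 39, 0, 0, 0, 0], [0, 0, 0, 0, 0, 0], [0, 0, 30, 0, 0, 0], [0, 0, 32, 0, 0, 0], [0, 0, 0, 0, 0, 0], [0, 0, 0, 0, 0, 0]],
])

```text
time: 13.3
tcp_pos: [445.6, 79.8, 118.2]
tool_rot: [-0.002, -3.14, 0.0]
force: [-0.2, 1.4, 0.8]
grip_width: 51.1
```

```bash
python3 -c "
from h import *
c=look('w5',['mask_medium'])
s=ctrl.state()['tcp_pos'];print(proj('wrist',[s[0],s[1],84],c))"
```

```text
tcp [446.8  79.9 119.2] grip 51.1 F [0.9 0.3 1. ] cam [378.  80. 282.]
mask_medium 0.94 [316. 232.] 7198
[319.5236418  263.76484184]
```

View pics/w5.png

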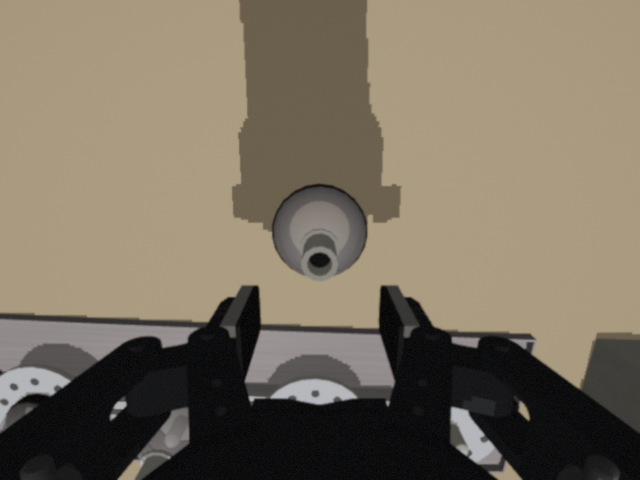

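Medium's top is at (319,260), within 2 mm. Grasping.

Emit:
drive_tool([
  [[2, 0, 34, 0, 0, 0], [0, 0, 34, 0, 0, 0], [0, 0, 0, 0, 0, 0], [0, 0, 0, 0, 0, 0]],
])

```text
time: 13.8
tcp_pos: [444.6, 80.2, 51.5]
tool_rot: [0.002, 3.141, 0.0]
force: [0.1, -0.4, -0.4]
grip_width: 51.3
```

Emit:
drive_tool([
  [[0, 0, 0, 0, 0, 0], [0, 0, 0, 0, 0, 0], [0, 0, 0, 0, 0, 0], [0, 0, 0, 0, 0, 0], [0, 0, 0, 0, 0, 0], [0, 0, -30, 0, 0, 0], [0, 0, -40, 0, 0, 0], [0, 0, -30, 0, 0, 0], [0, 0, 0, 0, 0, 0], [0, 0, 0, 0, 0, 0]],
], claw=0)

```text
time: 14.8
tcp_pos: [444.8, 80.4, 151.1]
tool_rot: [0.001, 3.139, 0.0]
force: [0.7, 0.6, -0.8]
grip_width: 20.2
```

Emit:
drive_tool([
  [[-41, -1.5, 0, 0, 0, 0], [-41, -1.5, 0, 0, 0, 0], [-41, -1.5, 0, 0, 0, 0], [-41, -1.5, 0, 0, 0, 0], [0, 0, 0, 0, 0, 0], [0, 0, 0, 0, 0, 0], [0, 0, 0, 0, 0, 0]],
])

```text
time: 15.5
tcp_pos: [606.1, 74.2, 149.1]
tool_rot: [-0.001, -3.138, -0.0]
force: [1.0, 1.3, 0.1]
grip_width: 20.0
```

Emit:
drive_tool([
  [[0, 0, 20, 0, 0, 0], [0, 0, 20, 0, 0, 0], [0, 0, 14, 0, 0, 0], [0, 0, 6, 0, 0, 0], [0, 0, 2, 0, 0, 0], [0, 0, 2, 0, 0, 0], [0, 0, 1, 0, 0, 0], [0, 0, 0, 0, 0, 0], [0, 0, 0, 0, 0, 0]],
])

```text
time: 16.4
tcp_pos: [608.5, 74.2, 86.4]
tool_rot: [0.001, 3.14, 0.0]
force: [-1.7, -0.4, 4.4]
grip_width: 19.9
```

```bash
python3 -c "
from h import *
s=ctrl.state();print(s['tcp_pos'],s['force'],s['grip_width'])
im=cams.capture('scene');cv2.imwrite('pics/s3.png',cv2.resize(im[180:330,220:480,::-1],None,fx=3,fy=3))
"
```

```text
[608.52412451  74.15646136  86.3662882 ] [-1.73572334 -0.38982122  4.40060706] 19.929721143750655
```

View pics/s3.png

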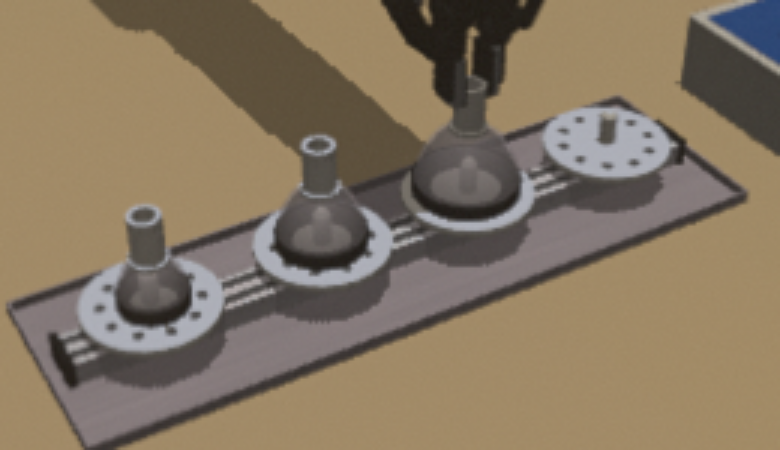

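Emit:
drive_tool([
  [[0, 0, 0, 0, 0, 0], [0, 0, 0, 0, 0, 0], [0, 0, 0, 0, 0, 0], [0, 0, -30, 0, 0, 0], [0, 0, -45, 0, 0, 0], [0, 0, -45, 0, 0, 0], [0, 0, 0, 0, 0, 0]],
], claw=0.6)

```text
time: 17.15
tcp_pos: [612.0, 74.3, 212.5]
tool_rot: [0.001, 3.129, 0.001]
force: [0.1, 0.3, 0.3]
grip_width: 51.5
```

Emit:
drive_tool([
  [[25.5, -36.5, 0, 0, 0, 0], [25.5, -36.5, 0, 0, 0, 0], [25.5, -36.5, 0, 0, 0, 0], [25.5, -36.5, 0, 0, 0, 0], [25.5, -36.5, 0, 0, 0, 0], [25.5, -36.5, 0, 0, 0, 0], [25.5, -36.5, 0, 0, 0, 0], [25.5, -36.5, 0, 0, 0, 0], [25.5, -38, 0, 0, 0, 0], [0, 0, 0, 0, 0, 0], [0, 0, 0, 0, 0, 0]],
])

```text
time: 18.25
tcp_pos: [377.7, -256.2, 204.9]
tool_rot: [0.006, 3.142, 0.001]
force: [0.3, 0.3, 0.9]
grip_width: 51.3
```

Emit:
drive_tool([
  [[0, 0, 40, 0, 0, 0], [0, 0, 40, 0, 0, 0], [0, 0, 0, 0, 0, 0], [0, 0, 0, 0, 0, 0]],
])

```text
time: 18.65
tcp_pos: [378.2, -254.1, 125.3]
tool_rot: [0.002, -3.14, -0.003]
force: [0.5, -0.8, 0.5]
grip_width: 51.3
```

```bash
python3 -c "
from h import *
c=look('w6',['mask_large'])
s=ctrl.state()['tcp_pos'];print(proj('wrist',[s[0],s[1],92],c))"
```

```text
tcp [ 379.4 -255.3  126.6] grip 51.1 F [0.7 0.3 0. ] cam [ 310. -255.  289.]
mask_large 0.86 [319. 226.] 9544
[315.64516955 264.14831087]
```

View pics/w6.png

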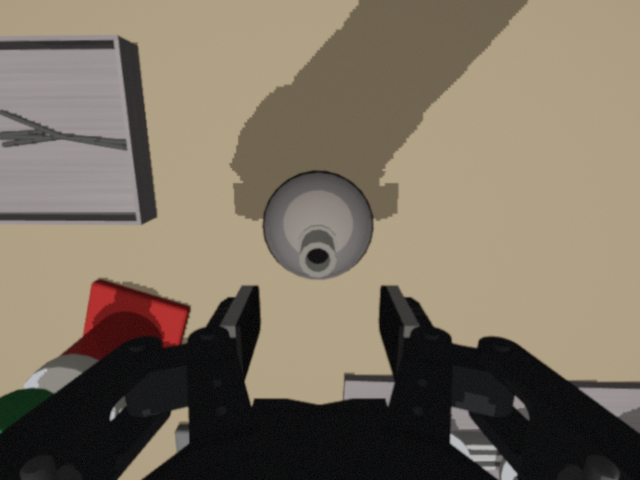

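Large's top is at (317,255), about 5 mm nearer than the tool axis. Correcting and grasping, then a high transit over the other masks.

Emit:
drive_tool([
  [[5, 0, 33, 0, 0, 0], [0, 0, 33, 0, 0, 0], [0, 0, 0, 0, 0, 0], [0, 0, 0, 0, 0, 0]],
])

```text
time: 19.15
tcp_pos: [374.1, -256.2, 60.8]
tool_rot: [0.001, 3.14, -0.001]
force: [0.0, -0.0, 0.2]
grip_width: 51.4
```

Emit:
drive_tool([
  [[0, 0, 0, 0, 0, 0], [0, 0, 0, 0, 0, 0], [0, 0, 0, 0, 0, 0], [0, 0, 0, 0, 0, 0], [0, 0, 0, 0, 0, 0], [0, 0, -30, 0, 0, 0], [0, 0, -40, 0, 0, 0], [0, 0, -40, 0, 0, 0], [0, 0, -35, 0, 0, 0], [0, 0, 0, 0, 0, 0], [0, 0, 0, 0, 0, 0]],
], claw=0)

```text
time: 20.25
tcp_pos: [373.9, -256.3, 205.3]
tool_rot: [0.001, 3.139, -0.003]
force: [-0.1, -0.2, -1.3]
grip_width: 19.8
```

Emit:
drive_tool([
  [[0, 40, 0, 0, 0, 0], [0, 45, 0, 0, 0, 0], [0, 45, 0, 0, 0, 0], [0, 45, 0, 0, 0, 0], [0, 45, 0, 0, 0, 0], [0, 45, 0, 0, 0, 0], [0, 45, 0, 0, 0, 0], [0, 45, 0, 0, 0, 0], [0, 45, 0, 0, 0, 0], [0, 48, 0, 0, 0, 0], [0, 0, 0, 0, 0, 0], [0, 0, 0, 0, 0, 0]],
])

```text
time: 21.45
tcp_pos: [372.1, 192.7, 202.7]
tool_rot: [0.004, -3.138, 0.003]
force: [-0.1, -0.2, -0.8]
grip_width: 19.6
```

Emit:
drive_tool([
  [[-40, 0, 0, 0, 0, 0], [-40, 0, 0, 0, 0, 0], [-40, 0, 0, 0, 0, 0], [-40, 0, 0, 0, 0, 0], [0, 0, 0, 0, 0, 0], [0, 0, 0, 0, 0, 0], [0, 0, 0, 0, 0, 0]],
])

```text
time: 22.15
tcp_pos: [532.3, 190.8, 203.8]
tool_rot: [-0.004, -3.139, 0.001]
force: [0.1, 0.5, -0.6]
grip_width: 20.0
```

Emit:
drive_tool([
  [[-40, 0, 0, 0, 0, 0], [-39, 0, 0, 0, 0, 0], [0, 0, 0, 0, 0, 0], [0, 0, 40, 0, 0, 0], [0, 0, 20, 0, 0, 0], [0, 0, 20, 0, 0, 0], [0, 0, 15, 0, 0, 0], [0, 0, 6, 0, 0, 0], [0, 0, 3, 0, 0, 0], [0, 0, 0, 0, 0, 0], [0, 0, 0, 0, 0, 0]],
])

```text
time: 23.25
tcp_pos: [613.1, 192.3, 101.6]
tool_rot: [0.001, 3.14, 0.001]
force: [0.1, -0.1, -1.0]
grip_width: 19.9
```

Emit:
drive_tool([
  [[0, 0, 3, 0, 0, 0], [0, 0, 2, 0, 0, 0], [0, 0, 0, 0, 0, 0], [0, 0, 0, 0, 0, 0]],
])

```text
time: 23.65
tcp_pos: [612.9, 192.4, 95.6]
tool_rot: [0.001, 3.141, 0.001]
force: [0.1, 0.9, 1.1]
grip_width: 19.7
```

```bash
python3 -c "
from h import *
s=ctrl.state();print(s['tcp_pos'],s['force'],s['grip_width'])
im=cams.capture('scene');cv2.imwrite('pics/s4.png',cv2.resize(im[180:330,220:480,::-1],None,fx=3,fy=3))
"
```

```text
[612.88471681 192.40324885  95.59153303] [0.07161815 0.88784035 1.06779116] 19.65057349842804
```

View pics/s4.png

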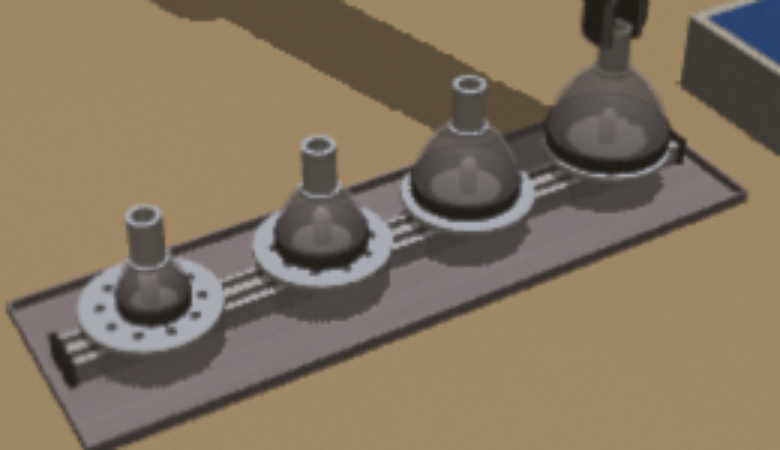

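The large mask is centred over its disc and touching it. I'll release, back off clear and do a last check from above.

Emit:
drive_tool([
  [[0, 0, 1, 0, 0, 0], [0, 0, 0, 0, 0, 0], [0, 0, 0, 0, 0, 0]],
])

```text
time: 24.0
tcp_pos: [613.3, 192.7, 95.3]
tool_rot: [0.001, 3.14, 0.002]
force: [-0.3, 2.3, 6.0]
grip_width: 19.7
```

Emit:
drive_tool([
  [[0, 0, 0, 0, 0, 0], [0, 0, 0, 0, 0, 0], [0, 0, 0, 0, 0, 0], [0, 0, -30, 0, 0, 0], [0, 0, -45, 0, 0, 0], [0, 0, -45, 0, 0, 0], [40, 0, 0, 0, 0, 0], [45, 0, 0, 0, 0, 0], [45, 0, 0, 0, 0, 0], [45, 0, 0, 0, 0, 0], [0, 0, 0, 0, 0, 0], [0, 0, 0, 0, 0, 0]],
], claw=0.6)

```text
time: 25.2
tcp_pos: [436.6, 192.1, 214.2]
tool_rot: [-0.0, -3.142, 0.0]
force: [1.1, -0.1, -0.1]
grip_width: 51.6
```

```bash
python3 -c "
from h import *
print(ctrl.state()['tcp_pos'])
a=cams.capture('scene')[170:320,220:480,::-1];b=cams.capture('top')[140:290,190:450,::-1]
cv2.imwrite('pics/f.png',cv2.resize(np.vstack([a,b]),None,fx=2,fy=2,interpolation=cv2.INTER_CUBIC))
"
```

```text
[436.57794945 192.12725204 214.22956759]
```

View pics/f.png

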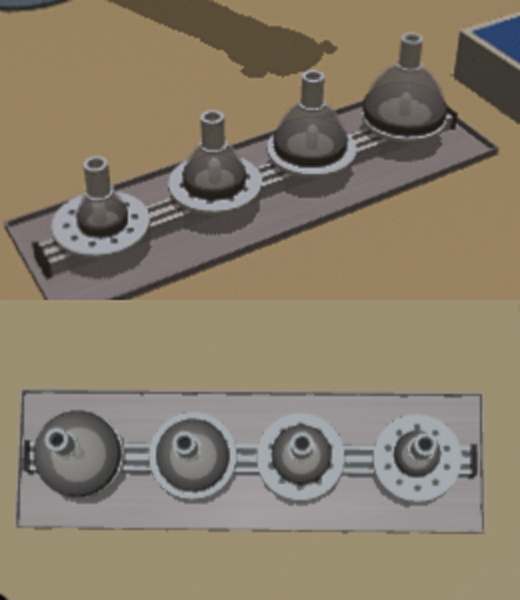

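All four are upright. In the top half-view (scaled 2x) the rim centres are at large (78,453), medium (193,455), small (301,454) and tiny (415,455), each within about 4 px, or 4 mm, of its disc centre.

```bash
python3 -c "
from bench import ctrl
print(ctrl.hand_in())"
```

```text
the job is handed in; nothing more can be done
None
```

All four masks are on the drying rail, each over the post of its own holder, and I handed the job in at about 25 s of the 109 s allowed. From the end with the grey, green-knobbed flowmeter (the -y end) they run tiny, small, medium, large. I took the two red flowmeters for look-alikes and ignored them.

- **Position:** in the last scene and top pictures all four are upright with their rims on the discs. Each rim centre is within about 4 mm of its disc centre by eye (limit 15 mm).
- **Contact forces:** the last readings before release were 15 N for small, 3 N for tiny, 4 N for medium and 6 N for large, all under the limits.
- **Robot:** the gripper was open and clear of everything at hand-in.
- **Disagreements:** the cameras differed by up to about 10 mm at first. Close looks with the wrist camera before each grasp settled the positions. No check failed, and the hand-in gave no verdict.

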